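# Put a spent dish away in the lead-lined decay chest

### The job

Put the spent dish that lies on the steel loading tray away in the lead-lined decay chest, working with the fingertips only: press the red paddle of the long lever down until the heavy yellow lid has caught open and take your hand off, push the dish along the tray so that it drops into the well, then press the blue tab of the catch so that the lid falls shut again. Do not pick the dish up, do not touch the lid itself, and leave everything else on the bench where it stands.

Things in the scene. Friction and masses are not known exactly. Their poses are not given: they have to be found in the camera images.
- decay_chest: white chest with yellow lid, fixed on a dark base plate; place and yaw vary. Origin: under its centre at bench level; x to its far side (lid hinge), y to its left, z up. All lengths here are mm in this frame. Chest: x -60 to 60, y -58 to 58, rim z 76. Lever on its right (y -60 to -108), catch on its left (y 60 to 150). A fixed pipette stand is farther right
- petri_0: the spent dish: round flat dish, clear lid, pink medium, 58 across, 14 high, about 30 g; lies flat on the loading tray, centre at chest x -110 to -94, y -10 to 10. Origin: centre of its underside; z up. Pushed over the tray's inner end (x -50) it tips into the well, at the latest when its rear edge is there
- tray (a point): middle of the steel loading tray's top (chest x -102, y 0, z 76). The tray lies in front of the chest, level with its rim: x -154 to -50, open at its front end and at the well; side rails 9 high at y -47.5 and 47.5 (92 between them)
- paddle (a point): middle of the top of the lever's red paddle (50 along x, 40 along y, 8 thick): chest x -167, y -88, z 138 at rest, about x -188, z 40 pressed right down; moves on an arc of radius 168 about the fulcrum (x -20, z 54). At rest it slopes up to the robot by 16 deg, pressed down by 18. Takes 5 to 14 N, most at first; hard stop. The lever's short nose lifts a roller on the lid
- tab (a point): middle of the top of the catch's blue tab (36 along x, 38 along y, 6 thick), chest x -55: y 138, z 43 with the lid shut; y 130, z 56 once the catch has snapped in. Pressed straight down 10 mm or more (5 to 9 N; stop at 22 mm) it frees the lid, which falls shut on a damped hinge in about a second as the paddle swings up
- well (a point): middle of the well's floor (chest x 0, y 0, z 12). The well is 100 (x) by 96 (y), walls 10 thick, 64 deep below the rim
- lid_hinge (a point): middle of the lid's hinge axis, along chest y at x 62, z 78. The lid (yellow, 123 x 120 x 14, about 1.3 kg) covers the well when shut, top at z 95; caught open its free edge stands at about x 6, z 187
- lid (a joint): angle of the heavy lid, rad: 0 shut, about 1.1 resting on the catch, about 1.2 with the lever pressed right down
- lever (a joint): angle of the lever, rad: 0 at rest (paddle up), 0.60 pressed right down (the catch snaps in at 0.56 to 0.58, so press to the stop). The long arm, from fulcrum to paddle, points 28 deg above level at 0; it lies at about 0.56 while the lid rests on the catch
- catch (a joint): angle of the catch, rad: about 0.25 while the lid is shut (its prop leans on the lid's pin), 0 snapped in under the pin, over 0.15 tripped, 0.45 at its stop
- petri_1: bystander: unused dish at the bottom of the pair standing at the left, 58 across, 14 high; origin under its centre
- petri_2: bystander: dish on top of the pair at the left, 58 across, 14 high; origin under its centre
- timer: bystander: white bench timer, 62 x 66 x 18; origin under its centre
- bottle_1: bystander: yellow bottle with green cap, 48 across, 102 high; origin under its centre
- tip_box_blue: bystander: clear and blue pipette tip box, 90 x 120 x 109; origin under its centre
- marker_2: bystander: white marker with red cap lying near the bench's front edge, 12 x 134 x 14; origin under its centre
- tip_box_orange: bystander: clear and orange pipette tip box, 90 x 120 x 109; origin under its centre

How it is judged:
By the outcome, as a careful person would: the job done as asked, in the order asked, and still so for the second after the job is handed in, with the robot touching nothing.
It also fails if it takes over 54 s, if anything falls off the work surface, if the arm or the gripper's body presses on something with over 40 N, if the wrist force passes 120 N, or if a joint passes its speed limit or range.

### The arm

A 6-joint arm with a two-finger parallel gripper is mounted at the origin on a cart in front of the work surface, level with it; the furniture and walls round the work are solid. World frame = base frame: x ahead of the robot, y to its left, z up, the work surface at z = 0. Lengths are in m, angles in degrees, forces in N, time in s.
With the tool pointing down it reaches from about 0.375 to 0.825 m from the base axis. Payload 5.5 kg.
Tool frame: the origin (TCP) lies midway between the tips of the shut fingers; the grasp point (between the pads) lies 19 mm behind it; z points along the fingers, y is the line along which they close (so a half turn about z gives the same grasp; the last joint's range is limited). The gripper opens to 85 mm and grips with 20 to 120 N. Pads are 22 mm wide; open, the fingers measure 114 mm over their backs; the gripper's body (76 mm by 85 mm) begins 54 mm behind the grasp point. The pads swing forward as they close: fully open they stand 13 mm farther back than shut.
Start: joints at [-75.802, 17.962, -2.699, 69.339, 0, 90], TCP at [0.147, -0.582, 0.231] pointing down, gripper open.
Joint ranges: [-152.73, 152.73], [-39.44, 99.34], [-58.76, 71.6], [-118.89, 123.64], [-81.53, 83.1], [-180, 180]. Speed limits (degrees/s): [136.94, 136.94, 172.46, 180, 180, 180].

### API

Orientations are given as a 3x3 rotation matrix whose columns are the frame's x, y, z axes.
In Python, from workcell import r gives the robot as it stands.
- The arm moves only by the tool move_tool, called after "Request:" by a JSON object that holds its "method" and its "body". Schema: {"type":"object","properties":{"offsets":{"type":"array","items":{"type":"number"},"minItems":4,"maxItems":80},"jaw":{"type":"number"},"squeeze":{"type":"number"},"only":{"type":"string"},"quiet":{"type":"boolean"},"lines":{"type":"string"}},"required":["offsets"],"additionalProperties":false}. offsets is one flat list of numbers that holds 1 to 20 rows one after another, with no inner brackets; each row has 4 numbers: dx, dy, dz in normalised numbers (1 is 800 mm), then a turn about the tool's z in fractions of the full range, 1 being 2 rad; each row shifts and turns the commanded pose from where the row before left it, along the tool's axes as they then stand; what a row does not reach is not made up. A row lasts 1/10 s, in which the tool goes at most 0.05 m and 8.59 degrees, less where a joint would pass 70% of its speed; a pose out of reach is approached as far as the arm can. jaw is the opening from 0.0 (shut) to 1.0 (fully open), set as the call begins (left out keeps the last). The fingers move at their own pace and stop on an object; squeeze is the grip in N (left out, the last holds). Time passes only in rows, so rows that do not move let the fingers close. The tool returns the time, the measured TCP pose, the force, the opening and the grip force at its end. only (a regular expression) keeps the lines of the reply that match it, lines (a string "A,B") keeps lines A to B, and quiet returns only ok. A shift or turn number past 1, either way, is cut back to 1. Input that does not fit is refused with a message, and nothing moves.
- r.get_state(): the state, without advancing time (a new reading comes with each control period).
- r.camera(name): name is "side" or "top"; returns a dict with "img" (480x640x3 uint8, red, green, blue), "depth" (480x640 float32, m along the optical axis (not along the pixel's ray), 0 where there is no reading), "vfov" (degrees; the focal length in pixels is half the picture's height over the tangent of half this angle, whatever the lens; pixels are square), "cx", "cy" (the principal point, pixels), "distortion" ([k1, k2, p1, p2, k3] as OpenCV has them; the pictures are not rectified), "position" and "attitude" of the camera in the world. Camera axes: x right, y down, z forward; pixel columns grow to the right and rows downward; lengths in m; the calibration is good to about 2 mm. A picture is of the moment at which its call begins.
- r.close_job(): hands the job in; it is judged then, once.
The state is a dict: "time_s": time; "joint_pos": joint angles; "dq": joint speeds; "effort": joint torques, N m; "tcp_pos": TCP position; "tcp_rot": TCP orientation; "ft_force": force on the tool from outside, world axes, zero at the start; "torque": the same for the moment, N m; "opening": opening from 0.0 (shut) to 1.0 (fully open); "grasp_force": force on a finger pad.
Only numpy, scipy, OpenCV 4.12 (cv2) and the standard library are available. Lean on these libraries where they do the work, as an engineer would, in place of code of your own. Each camera call takes 0.05 s, during which the arm holds its last target. There are 200 camera calls.

## Working session

There is one attempt and no reset: what is moved stays moved. The work goes in short steps, Python scripts to look and compute and a tool call to move; the robot and the scene stay as the last step left them, time stands still between calls to the robot, and variables do not carry over. Pictures are saved under pics/ and viewed, at most 10 in all, crops included, and the job is handed in when it is done.

```bash
ls; mkdir -p pics
```

Create h.py:
```python
import numpy as np, cv2
from workcell import r
def K(c):
    f=240/np.tan(np.radians(c['vfov']/2)); return np.array([[f,0,c['cx']],[0,f,c['cy']],[0,0,1]])
def ray(c,uv):
    p=cv2.undistortPoints(np.array(uv,float).reshape(-1,1,2),K(c),np.array(c['distortion'],float)).reshape(-1,2)
    return np.c_[p,np.ones(len(p))]
def att(c): return np.array(c['attitude'])
def bydepth(c,uv):
    uv=np.array(uv).reshape(-1,2); d=np.array([np.median(c['depth'][int(v)-1:int(v)+2,int(u)-1:int(u)+2]) for u,v in uv])
    return (ray(c,uv)*d[:,None])@att(c).T+np.array(c['position'])
def atz(c,uv,z):
    w=ray(c,uv)@att(c).T; p=np.array(c['position']); return p+w*((z-p[2])/w[:,2])[:,None]
def tri(c1,u1,c2,u2):
    out=[]
    for a,b in zip(ray(c1,u1)@att(c1).T,ray(c2,u2)@att(c2).T):
        p,q=np.array(c1['position']),np.array(c2['position'])
        s=np.linalg.lstsq(np.c_[a,-b],q-p,rcond=None)[0]; out.append((p+a*s[0]+q+b*s[1])/2)
    return np.array(out)
def proj(c,P):
    R=att(c).T; return cv2.projectPoints(np.array(P,float),cv2.Rodrigues(R)[0],-R@np.array(c['position']),K(c),np.array(c['distortion'],float))[0].reshape(-1,2)
```

Run:
```python
from h import *
import pickle
C={}
for n in('side','top'):
    c=r.camera(n);C[n]=c;cv2.imwrite(f'pics/{n}0.png',c['img'][:,:,::-1]);print(n,c['position'],np.round(att(c),3).tolist(),c['vfov'])
pickle.dump(C,open('c0.pkl','wb'))
s=r.get_state();print(s['tcp_pos'],s['tcp_rot'],s['time_s'])
```

```text
pics
workcell.py
side [ 0.52194982 -1.18199709  1.06671835] [[0.999, -0.039, 0.024], [-0.042, -0.598, 0.8], [-0.017, -0.8, -0.599]] 49.1795486585409
top [0.44748083 0.09657214 1.19675007] [[-0.004, -0.997, 0.072], [-1.0, 0.003, -0.007], [0.006, -0.072, -0.997]] 56.65856353760679
[ 0.14703797 -0.58117212  0.23053659] [[ 9.69459748e-01  2.45250199e-01 -3.69540659e-04]
 [ 2.45250478e-01 -9.69458625e-01  1.47575987e-03]
 [ 3.67602479e-06 -1.52131982e-03 -9.99998843e-01]] 0.1
```

View pics/side0.png

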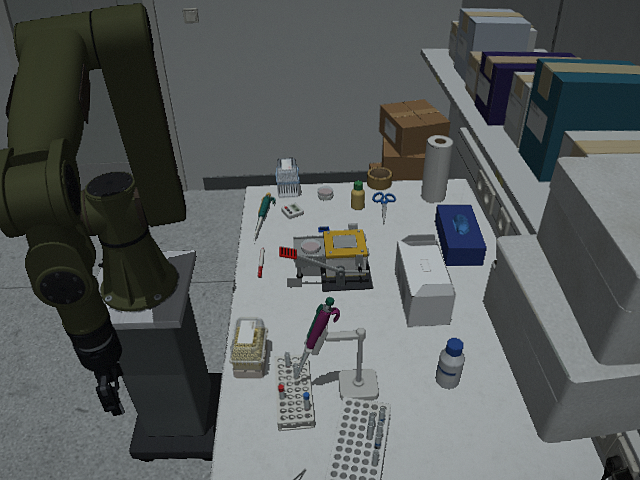

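View pics/top0.png

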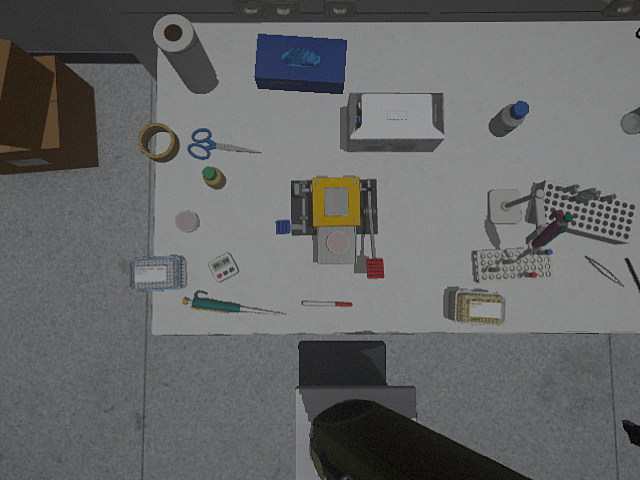

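The top view shows the chest near (335,205), the dish at (338,242), the paddle at (375,268) and the tab at (283,227). I'll enlarge both views.

Run:
```python
import cv2
a=cv2.imread('pics/top0.png')[165:295,255:405];cv2.imwrite('pics/topc.png',cv2.resize(a,None,fx=5,fy=4.6 if 0 else 4.6*1.0,interpolation=2) if 0 else cv2.resize(a,None,fx=4.5,fy=4.5,interpolation=2))
a=cv2.imread('pics/side0.png')[215:300,265:385];cv2.imwrite('pics/sidec.png',cv2.resize(a,None,fx=6,fy=6,interpolation=2))
```

```text
(no output)
```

View pics/topc.png

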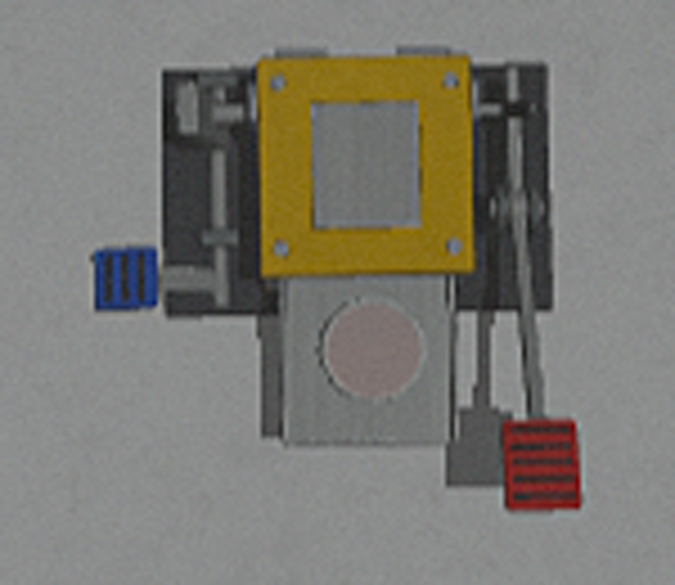

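View pics/sidec.png

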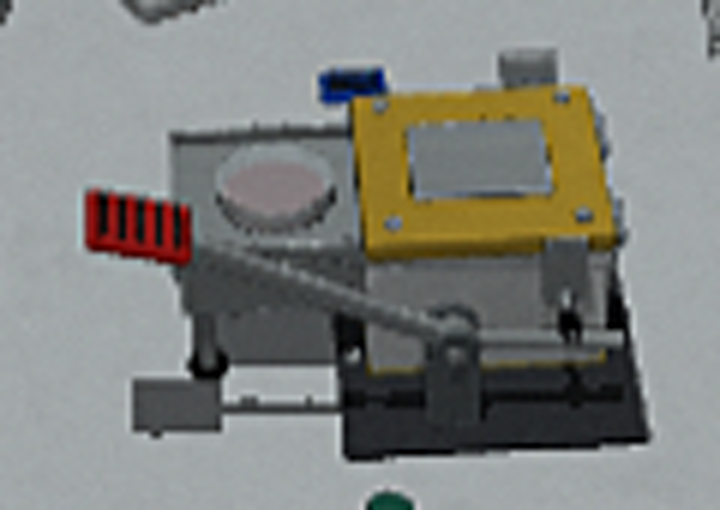

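Run:
```python
from h import *
import pickle
C=pickle.load(open('c0.pkl','rb'));t,s=C['top'],C['side']
T=np.array([[262,275],[260,57],[469,57],[474,271],[373,348],[541,465],[126,279],[281,247],[278,82],[451,82],[455,246]])/4.5+[255,165]-.4
S=np.array([[352,90],[588,86],[616,241],[369,247],[275,185],[138,225],[352,82],[380,106],[562,98],[584,215],[393,223]])/6+[265,215]-.4
P=tri(t,T,s,S);print(np.round(P,4)); print(np.round(bydepth(t,T[4:7]),4),np.round(bydepth(s,S[4:7]),4))
print('err',np.round(proj(t,P)-T,1).tolist())
# chest fit with known model points (rigid yaw) ; lid x -61..62 , y+-60 top 95
M=np.array([[-61,60,95],[62,60,95],[62,-60,95],[-61,-60,95],[-102,0,90],[-167,-88,138],[-55,138,43]])/1000
idx=[0,1,2,3,5,6]
from scipy.optimize import least_squares
def W(p,m): c,n=np.cos(p[2]),np.sin(p[2]); return np.c_[p[0]+c*m[:,0]-n*m[:,1],p[1]+n*m[:,0]+c*m[:,1],m[:,2]]
f=lambda p:np.r_[proj(t,W(p,M[idx]))-T[idx],proj(s,W(p,M[idx]))-S[idx]].ravel()
o=least_squares(f,[.55,.05,0],loss='soft_l1');print(o.x,np.degrees(o.x[2]),np.round(o.fun.reshape(-1,2),1).tolist())
p=o.x;c,n=np.cos(p[2]),np.sin(p[2]);d=P-np.r_[p[:2],0];print('chestframe',np.round(np.c_[d[:,0]*c+d[:,1]*n,-d[:,0]*n+d[:,1]*c,d[:,2]],4))
```

```text
[[ 0.5678  0.1083  0.0971]
 [ 0.69    0.1091  0.0931]
 [ 0.6913 -0.0082  0.0864]
 [ 0.5705 -0.0095  0.09  ]
 [ 0.5271  0.0467  0.086 ]
 [ 0.4616 -0.0397  0.1343]
 [ 0.5712  0.1875  0.043 ]
 [ 0.5826  0.0977  0.0943]
 [ 0.6757  0.0991  0.0936]
 [ 0.676   0.0027  0.0945]
 [ 0.5833  0.0014  0.0956]]
[[ 0.5272  0.047   0.091 ]
 [ 0.4616 -0.0393  0.1371]
 [ 0.5713  0.1876  0.0416]] [[ 0.5267  0.042   0.0897]
 [ 0.4619 -0.0441  0.1379]
 [ 0.5711  0.1849  0.045 ]]
err [[-0.0, -0.2], [0.0, 0.0], [-0.0, -0.0], [-0.0, -0.2], [0.0, 0.2], [0.0, 0.0], [-0.0, -0.0], [0.0, 0.2], [0.0, 0.0], [-0.0, -0.3], [0.0, 0.0]]
[0.62844933 0.04945377 0.0091368 ] 0.5235000990006817 [[-0.3, 0.3], [-0.4, -0.1], [1.0, -0.7], [0.8, 0.6], [0.3, -0.3], [0.2, -0.4], [-0.4, 0.4], [-0.1, -0.7], [0.0, -1.9], [-1.0, -0.9], [0.2, -0.9], [0.3, 0.1]]
chestframe [[-0.0601  0.0594  0.0971]
 [ 0.0621  0.0591  0.0931]
 [ 0.0624 -0.0582  0.0864]
 [-0.0585 -0.0584  0.09  ]
 [-0.1013 -0.0018  0.086 ]
 [-0.1676 -0.0876  0.1343]
 [-0.056   0.1385  0.043 ]
 [-0.0454  0.0486  0.0943]
 [ 0.0477  0.0492  0.0936]
 [ 0.0472 -0.0472  0.0945]
 [-0.0456 -0.0476  0.0956]]
```

The manual's scale: shifts go in shares of 800 mm and turns go in shares of 2 rad. Converting my numbers, -0.0414 m / 0.8 = -0.0518, 0.0246 m / 0.8 = 0.0308, 5.7 degrees / 114.5916 = 0.0497.

Request:
{"method": "move_tool", "body": {"offsets": [0,0,0,0.0698,0,0,0,0.0497,0.0308,-0.0518,0,0,0.0308,-0.0518,0,0,0.0308,-0.0518,0,0,0.0308,-0.0518,0,0,0.0308,-0.0518,0,0,0.0308,-0.0518,0,0,0.0308,-0.0518,0,0,0.0308,-0.0518,0,0,0.0308,-0.0518,0,0,0.0308,-0.0518,0,0,0.0308,-0.0518,0,0,0.0308,-0.0518,0,0,0.0308,-0.0518,0,0,0,0,0,0,0,0,0,0], "jaw": 0}}

```text
time_s: 1.8
tcp_pos: [0.4621, -0.0398, 0.2308]
tcp_rot: [[1.0, 0.012, -0.001], [0.012, -1.0, -0.0], [-0.001, 0.0, -1.0]]
ft_force: [-0.3, 0.1, -0.0]
opening: -0.003
grasp_force: 0.0
```

To row units: 0.04 m / 0.8 = 0.05, 0.008 m / 0.8 = 0.01.

Request:
{"method": "move_tool", "body": {"offsets": [0,0,0.05,0,0,0,0.05,0,0,0,0.0063,0,-0.0025,0,0.0063,0,-0.0038,0,0.0088,0,-0.005,0,0.01,0,-0.005,0,0.01,0,-0.0038,0,0.01,0,0,0,0,0]}}

```text
time_s: 2.7
tcp_pos: [0.4478, -0.0419, 0.1125]
tcp_rot: [[1.0, 0.008, 0.004], [0.008, -1.0, -0.002], [0.004, 0.002, -1.0]]
ft_force: [-2.3, -1.1, 9.7]
opening: 0.005
grasp_force: 4.3
```

To row units: 0.01 m / 0.8 = 0.0125, 0.008 m / 0.8 = 0.01.

Request:
{"method": "move_tool", "body": {"offsets": [-0.0038,0,0.0125,0,-0.0025,0,0.0125,0,-0.0025,0,0.0125,0,-0.0013,0,0.0125,0,0,0,0.0125,0,0,0,0.0125,0,0,0,0.01,0,0,0,0.0075,0,0,0,0.0038,0,0,0,0,0]}}

```text
time_s: 3.7
tcp_pos: [0.4388, -0.042, 0.0382]
tcp_rot: [[1.0, 0.008, 0.002], [0.008, -1.0, -0.002], [0.002, 0.002, -1.0]]
ft_force: [-19.6, -0.9, 52.0]
opening: -0.001
grasp_force: 28.0
```

To row units: -0.04 m / 0.8 = -0.05, -0.03 m / 0.8 = -0.0375.

Request:
{"method": "move_tool", "body": {"offsets": [0,0,0,0,0,0,-0.0063,0,0,0,-0.0063,0,0,0,-0.0125,0,0,0,-0.0375,0,0,0,-0.05,0,0,0,-0.05,0,0,0,0,0]}}

```text
time_s: 4.5
tcp_pos: [0.4425, -0.0414, 0.1694]
tcp_rot: [[1.0, 0.009, 0.01], [0.009, -1.0, -0.001], [0.01, 0.001, -1.0]]
ft_force: [1.1, -0.4, 0.4]
opening: -0.002
grasp_force: 0.0
```

Run:
```python
from h import *
import pickle
C={n:r.camera(n) for n in('side','top')};pickle.dump(C,open('c1.pkl','wb'))
a=cv2.resize(C['side']['img'][190:300,265:385,::-1],None,fx=4,fy=4,interpolation=2);b=cv2.resize(C['top']['img'][175:285,265:390,::-1],None,fx=3.2,fy=4*1.0 and 3.2,interpolation=2)
o=np.zeros((440,480+400,3),np.uint8);o[:,:480]=a;o[:352,480:]=b;o=cv2.resize(o,(800,400));cv2.imwrite('pics/o1.png',o)
```

```text
(no output)
```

View pics/o1.png

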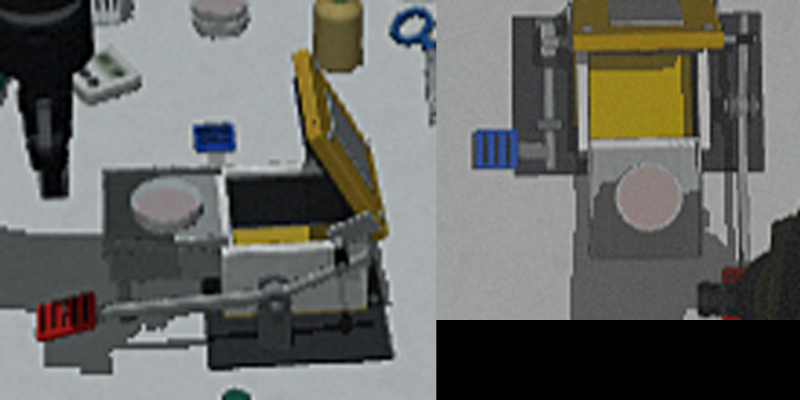

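The lid is caught open: its edge stands up at (300,60) and the paddle is down at (65,315). The dish hasn't moved on the tray, at (168,205) in the side half. Next I move behind the dish with the fingers part open, so it is pushed at two points.

To row units: 0.04 m / 0.8 = 0.05, 0.01 m / 0.8 = 0.0125.

Request:
{"method": "move_tool", "body": {"offsets": [0.0125,-0.0375,0,0,0.0125,-0.0375,0,0,0.0125,-0.035,0,0,0,0,0,0,0,0,0.05,0,0,0,0.0375,0,0,0,0.015,0,0,0,0.0038,0,0,0,0,0], "jaw": 0.35}}

```text
time_s: 5.5
tcp_pos: [0.4679, 0.0251, 0.0788]
tcp_rot: [[0.999, 0.039, -0.001], [0.039, -0.999, 0.021], [-0.001, -0.021, -1.0]]
ft_force: [-0.2, -0.8, 0.4]
opening: 0.35
grasp_force: 0.0
```

Request:
{"method": "move_tool", "body": {"offsets": [0,0,0,0,0,0,0,0]}}

```text
time_s: 5.7
tcp_pos: [0.469, 0.0254, 0.0798]
tcp_rot: [[0.999, 0.04, 0.001], [0.04, -0.999, 0.021], [0.002, -0.021, -1.0]]
ft_force: [0.9, -0.1, -0.3]
opening: 0.349
grasp_force: 0.0
```

Run:
```python
from h import *
s=r.get_state();print(np.round(s['joint_pos'],2),np.round(s['dq'],2),np.round(s['effort'],1),s['ft_force'],s['torque'])
c=r.camera('side');a=c['img'][100:300,200:400,::-1];b=r.camera('top')['img'][170:300,270:400,::-1]
cv2.imwrite('pics/o2.png',np.hstack([cv2.resize(a,(400,400)),cv2.resize(b,(400,400))]))
```

```text
[  2.25  10.96 -33.11  45.81   1.2  179.98] [ 0.14 -0.01 -0.39 -0.16  0.01  0.04] [ -0.  -40.6  28.5   0.    0.1   0. ] [ 0.85809407 -0.12724787 -0.26298897] [-0.0167978  -0.06888465  0.00999657]
```

View pics/o2.png

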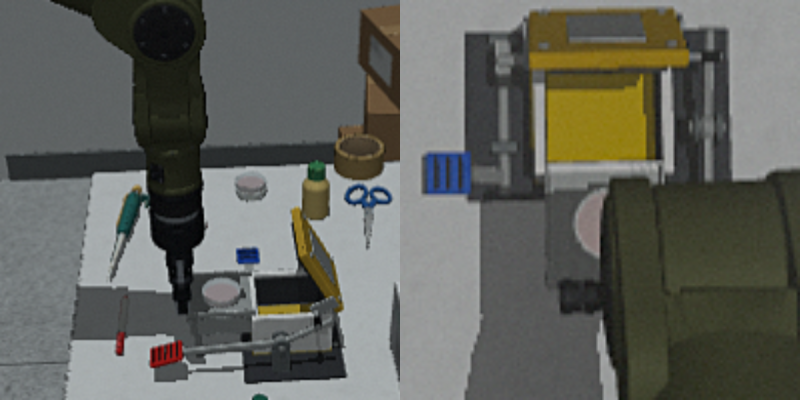

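J6 has reached its 180° limit. I'll lift and give the tool a half turn the other way.

To row units: -0.045 m / 0.8 = -0.0563, -8.5 degrees / 114.5916 = -0.0742.

Request:
{"method": "move_tool", "body": {"offsets": [0,0,-0.0563,0,0,0,-0.0563,0,0,0,0,-0.0742,0,0,0,-0.0742,0,0,0,-0.0742,0,0,0,-0.0742,0,0,0,-0.0742,0,0,0,-0.0742,0,0,0,-0.0742,0,0,0,-0.0742,0,0,0,-0.0742,0,0,0,-0.0742,0,0,0,-0.0742,0,0,0,-0.0742,0,0,0,-0.0742,0,0,0,-0.0742,0,0,0,-0.0742,0,0,0,-0.0742,0,0,0,-0.0742,0,0,0,-0.0742], "jaw": 0.35}}

```text
time_s: 7.8
tcp_pos: [0.4681, 0.0236, 0.169]
tcp_rot: [[-0.911, 0.413, -0.0], [0.412, 0.911, 0.021], [0.009, 0.019, -1.0]]
ft_force: [-0.4, 0.3, -0.3]
opening: 0.351
grasp_force: 0.0
```

Request:
{"method": "move_tool", "body": {"offsets": [0,0,0,-0.0742,0,0,0,-0.0742,0,0,0,0,0,0,0,0,0,0,0,0]}}

```text
time_s: 8.3
tcp_pos: [0.468, 0.0236, 0.1687]
tcp_rot: [[-0.991, 0.137, -0.001], [0.137, 0.99, 0.021], [0.003, 0.021, -1.0]]
ft_force: [-0.6, -0.7, -0.0]
opening: 0.352
grasp_force: 0.0
```

```bash
python3 -c "
from h import *
print(np.round(r.get_state()['joint_pos'],1))"
```

```text
[  2.    6.  -26.   57.9   1.2   9.9]
```

To row units: 0.04 m / 0.8 = 0.05, 0.0215 m / 0.8 = 0.0269, -8.4 degrees / 114.5916 = -0.0733.

Request:
{"method": "move_tool", "body": {"offsets": [0,0,0,-0.0733,0.0025,0.0269,0,0,0,0,0.05,0,0,0,0.0375,0,0,0,0.0163,0,0,0,0.005,0,0,0,0,0,0,0,0,0], "jaw": 0.35}}

```text
time_s: 9.1
tcp_pos: [0.4664, 0.0469, 0.0829]
tcp_rot: [[-1.0, -0.011, 0.0], [-0.011, 1.0, 0.021], [-0.001, 0.021, -1.0]]
ft_force: [-0.0, 0.4, -1.7]
opening: 0.347
grasp_force: 0.0
```

To row units: -0.008 m / 0.8 = -0.01, 0.0015 m / 0.8 = 0.0019.

Request:
{"method": "move_tool", "body": {"offsets": [-0.01,0,0.0019,0,-0.01,0,0,0,-0.01,0,0,0,-0.01,0,0,0,-0.01,0,0,0,-0.01,0,0,0,-0.01,0,0,0,-0.01,0,0,0,-0.01,0,0,0,-0.01,0,0,0,-0.01,0,0,0,0,0,0,0,0,0,0,0]}}

```text
time_s: 10.4
tcp_pos: [0.5536, 0.0479, 0.0803]
tcp_rot: [[-1.0, -0.012, -0.001], [-0.012, 1.0, 0.021], [0.001, 0.021, -1.0]]
ft_force: [-0.3, -0.6, 0.1]
opening: 0.348
grasp_force: 0.0
```

Run:
```python
from h import *
c=r.camera('side');a=c['img'][150:300,250:400,::-1];b=r.camera('top')['img'][170:300,270:400,::-1]
cv2.imwrite('pics/o3.png',np.hstack([cv2.resize(a,(400,400)),cv2.resize(b,(400,400))]))
```

```text
(no output)
```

View pics/o3.png

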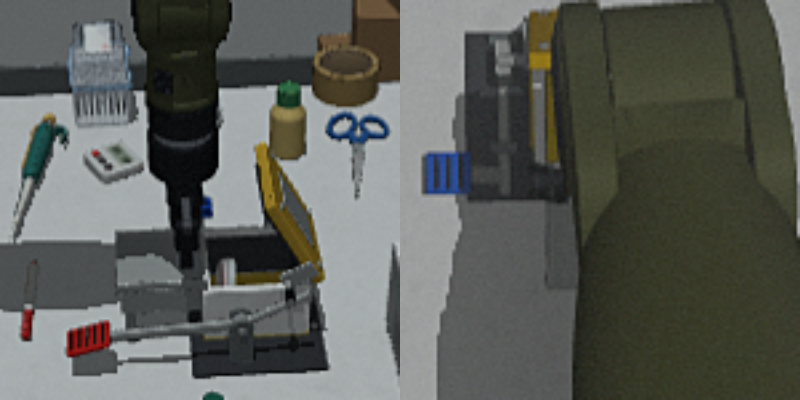

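The dish has gone over the edge; it shows inside the well at (228,272), tilted. I'll back off and hover over the tab, then check it with a clear view.

To row units: 0.045 m / 0.8 = 0.0563, -0.02 m / 0.8 = -0.025.

Request:
{"method": "move_tool", "body": {"offsets": [0.025,0,0,0,0.025,0,-0.0125,0,0,0,-0.05,0,0,0.05,0,0,0,0.0563,0,0,-0.025,0.0563,0,0,-0.0475,0,0,0,0,0,0,0,0,0,0,0], "jaw": 0}}

```text
time_s: 11.4
tcp_pos: [0.5698, 0.1771, 0.1326]
tcp_rot: [[-1.0, -0.012, -0.002], [-0.012, 1.0, 0.021], [0.002, 0.021, -1.0]]
ft_force: [-0.4, -0.0, 0.0]
opening: 0.001
grasp_force: 0.0
```

Run:
```python
from h import *
import pickle
C={n:r.camera(n) for n in('side','top')};pickle.dump(C,open('c2.pkl','wb'))
a=C['side']['img'][215:285,290:370,::-1];b=C['top']['img'][170:260,270:370,::-1]
cv2.imwrite('pics/o4.png',np.hstack([cv2.resize(a,(400,350)),cv2.resize(b,(400,350))]))
```

```text
(no output)
```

View pics/o4.png

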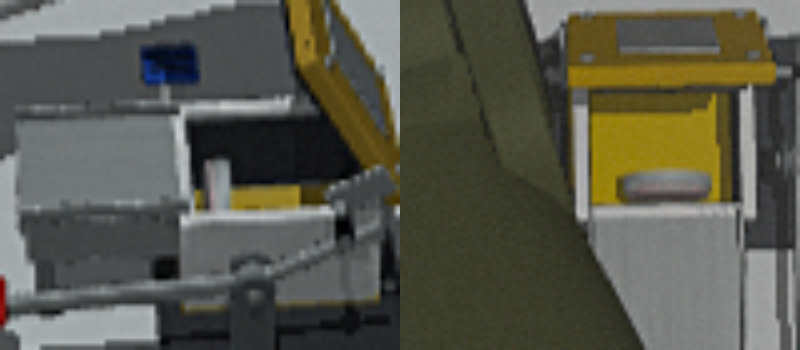

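The dish is in the well but stands on edge against the front wall, at (217,185) in the side half and (665,188) in the top half. I'll measure its height and lean.

Run:
```python
from h import *
import pickle
C=pickle.load(open('c2.pkl','rb'))
p=np.array([.6284,.0495]);
for n,(u0,u1,v0,v1) in {'top':(322,350,211,225),'side':(329,340,244,260)}.items():
    c=C[n];vv,uu=np.mgrid[v0:v1,u0:u1];uv=np.c_[uu.ravel(),vv.ravel()]
    d=c['depth'][uv[:,1],uv[:,0]].astype(float);P=(ray(c,uv)*d[:,None])@att(c).T+np.array(c['position'])
    P[:,:2]-=p;P=(P*1000).round().astype(int).reshape(v1-v0,u1-u0,3)
    im=c['img']
    cols=[6,10,14,18,22] if n=='top' else range(0,11,1)
    for i in range(v1-v0): print(n,v0+i,[tuple(P[i,j].tolist()) for j in cols])
```

```text
top 211 [(-12, 19, 14), (-12, 8, 8), (-12, -3, 13), (-13, -13, 17), (-12, -24, 11)]
top 212 [(-15, 19, 16), (-15, 8, 15), (-15, -3, 12), (-15, -13, 14), (-15, -24, 15)]
top 213 [(-17, 19, 10), (-18, 8, 16), (-18, -2, 17), (-17, -14, 7), (-18, -24, 11)]
top 214 [(-27, 20, 58), (-27, 10, 64), (-28, 0, 67), (-28, -10, 70), (-27, -21, 60)]
top 215 [(-29, 20, 60), (-30, 10, 68), (-31, 0, 70), (-31, -10, 67), (-30, -21, 66)]
top 216 [(-32, 20, 57), (-33, 10, 69), (-33, 0, 70), (-33, -10, 69), (-32, -21, 63)]
top 217 [(-34, 20, 58), (-35, 10, 63), (-36, 0, 69), (-36, -10, 68), (-35, -21, 61)]
top 218 [(-37, 20, 54), (-38, 10, 62), (-38, 0, 68), (-38, -10, 67), (-37, -21, 60)]
top 219 [(-40, 20, 58), (-40, 10, 59), (-40, 0, 63), (-40, -11, 58), (-40, -21, 59)]
top 220 [(-41, 20, 47), (-41, 9, 48), (-41, -1, 48), (-40, -12, 43), (-40, -22, 38)]
top 221 [(-41, 19, 31), (-41, 9, 29), (-41, -2, 29), (-41, -12, 26), (-40, -23, 21)]
top 222 [(-50, 21, 77), (-49, 10, 76), (-49, 0, 75), (-50, -10, 77), (-50, -20, 77)]
top 223 [(-51, 20, 72), (-52, 10, 77), (-52, 0, 79), (-52, -10, 76), (-52, -20, 77
[... 2237 characters left out ...]
), (-41, -12, 49), (-39, -28, 62), (-35, -19, 55), (-33, -27, 62), (-29, -21, 56), (-26, -21, 56), (-20, 28, 15), (-16, 35, 9), (-13, 34, 10)]
side 257 [(-48, -47, 75), (-46, -49, 77), (-43, -51, 78), (-40, -51, 78), (-37, -48, 76), (-34, -50, 76), (-31, -46, 73), (-28, -52, 78), (-25, -47, 74), (-22, -54, 80), (-19, -53, 78)]
side 258 [(-49, -54, 77), (-46, -56, 79), (-43, -56, 78), (-40, -51, 74), (-37, -50, 73), (-34, -57, 79), (-31, -57, 79), (-28, -54, 76), (-26, -58, 79), (-22, -51, 73), (-19, -53, 75)]
side 259 [(-49, -57, 75), (-46, -57, 76), (-43, -52, 71), (-40, -57, 75), (-37, -58, 76), (-34, -56, 74), (-31, -49, 68), (-28, -54, 72), (-26, -57, 74), (-23, -56, 73), (-19, -52, 70)]
```

The dish stands free on its edge and vertical, at chest x −40 to −26 with its top at z 70. That is fully inside the well, below the rim at 76 and the lid's underside. Tipping it flat would bring the gripper body against the open lid, so I leave it. Now I press the tab.

To row units: 0.04 m / 0.8 = 0.05, -0.002 m / 0.8 = -0.0025.

Request:
{"method": "move_tool", "body": {"offsets": [-0.0025,0,0.05,0,0,0,0.0313,0,0,0,0.0075,0,0,0.0013,0.0075,0,0,0.0013,0.0075,0,0,0.0013,0.0063,0,0,0.0013,0.005,0,0,0.0013,0.0038,0,0,0,0,0,0,0,0,0]}}

```text
time_s: 12.5
tcp_pos: [0.5729, 0.1882, 0.0411]
tcp_rot: [[-1.0, -0.014, 0.001], [-0.014, 0.999, 0.029], [-0.002, 0.029, -1.0]]
ft_force: [-4.1, 10.3, 7.0]
opening: 0.003
grasp_force: 5.0
```

To row units: 0.05 m / 0.8 = 0.0625, -0.04 m / 0.8 = -0.05.

Request:
{"method": "move_tool", "body": {"offsets": [0,0,0.0025,0,0,0,0,0,0,0,0,0,0,0,0,0,0,0,0,0,0,0,-0.0125,0,0,0,-0.0375,0,0,0,-0.05,0,0,0,-0.05,0,0.0625,0,0,0,0.0625,0,0,0,0,0,0,0,0,0,0,0,0,0,0,0]}}

```text
time_s: 13.9
tcp_pos: [0.4739, 0.1808, 0.1577]
tcp_rot: [[-1.0, -0.012, 0.002], [-0.012, 1.0, 0.022], [-0.003, 0.022, -1.0]]
ft_force: [0.3, -0.3, 0.0]
opening: 0.001
grasp_force: 0.0
```

Run:
```python
from h import *
a=r.camera('side')['img'][170:300,240:400,::-1];b=r.camera('top')['img'][150:310,170:400,::-1]
cv2.imwrite('pics/o5.png',np.hstack([cv2.resize(a,(400,325)),cv2.resize(b,(400,325))]))
```

```text
(no output)
```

View pics/o5.png

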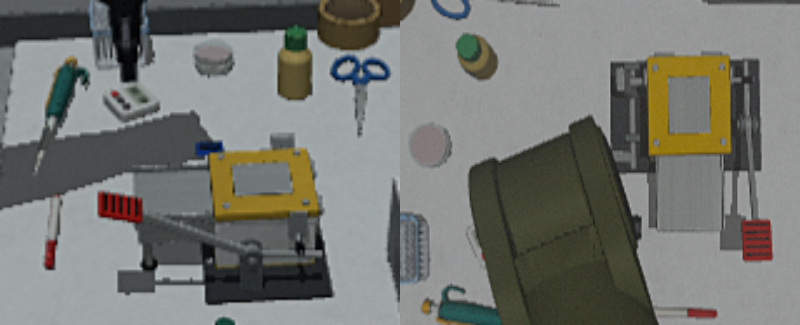

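The lid lies flat shut at (263,180) and the paddle is back up at (120,205). The tray is empty and the bystanders are where they were, so I'm handing in.

Request:
{"method": "move_tool", "body": {"offsets": [0,0,0,0,0,0,0,0,0,0,0,0,0,0,0,0,0,0,0,0]}}

```text
time_s: 14.5
tcp_pos: [0.4721, 0.1804, 0.1562]
tcp_rot: [[-1.0, -0.012, -0.001], [-0.012, 1.0, 0.021], [0.001, 0.021, -1.0]]
ft_force: [0.6, 0.4, -0.2]
opening: 0.006
grasp_force: 0.0
```

```bash
python3 -c "
from workcell import r
print(r.close_job())"
```

```text
the job is handed in; nothing more can be done
None
```

The job is handed in at 14.5 s: the dish is in the well under the shut lid, though it was standing on its edge there (top at z 70, below the rim) when last seen, and nothing else on the bench appears to have moved.

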